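# Put the wrench set back in its tapered rack

## Robot

A 6-joint arm with a two-finger parallel gripper is mounted at the origin on a cart in front of the work surface, level with it; the furniture and walls round the work are solid. World frame = base frame: x ahead of the robot, y to its left, z up, the work surface at z = 0. Lengths are in mm, angles in rad, forces in N, time in s.
With the tool pointing down it reaches from about 325 to 775 mm from the base axis. Payload 9.3 kg.
Tool frame: the origin (TCP) lies at the very end of the fingers, on their centre line; the grasp point (between the pads) lies 19 mm behind it; z points along the fingers, y is the line along which they close (so a half turn about z gives the same grasp; the last joint's range is limited). The gripper opens to 85 mm and grips with 20 to 120 N. Pads are 22 mm wide; open, the fingers measure 114 mm over their backs; the gripper's body (76 mm by 85 mm) begins 54 mm behind the grasp point. The pads swing forward as they close: fully open they stand 13 mm farther back than shut.
Start: joints at [-1.411, 0.259, 0.021, 1.334, 0, 1.418], TCP at [169.241, -523.311, 231.279] pointing down, gripper open.
Joint ranges: [-3.04, 3.04], [-0.91, 1.82], [-1.04, 1.36], [-1.92, 1.95], [-1.52, 1.45], [-3.14, 3.14]. Speed limits (rad/s): [2.22, 2.22, 2.79, 3.14, 3.14, 3.14].

## Interface

Orientations are given as a rotation vector (axis times angle).
In Python, from rig import ctrl gives the robot as it stands.
- The arm moves only by the shell command python3 -m jog 'ROWS'. ROWS is rows parted by semicolons, their numbers by spaces, 1 to 12 of them, each of 5 numbers: the opening from 0.0 (shut) to 1.0 (fully open), then dx, dy, dz in mm, then a turn about the tool's z in rad; each row shifts and turns the commanded pose from where the row before left it, along the tool's axes as they then stand; what a row does not reach is not made up. A row lasts 1/12 s, in which the tool goes at most 41.7 mm and 0.125 rad, less where a joint would pass 70% of its speed; a pose out of reach is approached as far as the arm can. The fingers move at their own pace and stop on an object; the grip force is fixed at half the most. Time passes only in rows, so rows that do not move let the fingers close. It prints the time, the measured TCP pose, the force, the opening and the grip force at its end.
- ctrl.read_state(): the state, without advancing time (a new reading comes with each control period).
- ctrl.camera(name): name is "scene" or "side" or "wrist"; returns a dict with "pixels" (480x640x3 uint8, red, green, blue), "fovy" (degrees; the focal length in pixels is half the picture's height over the tangent of half this angle, whatever the lens; pixels are square), "cx", "cy" (the principal point, pixels), "k1" (the pictures are not rectified: a ray, as slopes to the right and down, at radius r is drawn at 1 + k1 r^2 times it, then the intrinsics apply), "rvec" (rotation vector, rad) and "tvec" (3), from world to camera coordinates, as OpenCV has them; the wrist camera has in their place "T_tool_cam" (4x4, takes a point from camera to tool coordinates, whose origin is the TCP and whose axes are the flange's). Camera axes: x right, y down, z forward; pixel columns grow to the right and rows downward; lengths in mm; the calibration is good to about 2 mm. A picture is of the moment at which its call begins: read the wrist's pose just before it. There is no depth.
- ctrl.hand_in(): hands the job in; it is judged then, once.
The state is a dict: "t": time; "joints": joint angles; "qd": joint speeds; "tau": joint torques, N m; "tool_pos": TCP position; "tcp_rot": TCP orientation; "force": force on the tool from outside, world axes, zero at the start; "torque": the same for the moment, N m; "finger_gap": opening from 0.0 (shut) to 1.0 (fully open); "grasp_force": force on a finger pad.
Only numpy, scipy, OpenCV 4.12 (cv2) and the standard library are available. Lean on these libraries where they do the work, as an engineer would, in place of code of your own. Each camera call takes 0.05 s, during which the arm holds its last target. There are 200 camera calls.

## Task

Put the four loose combination wrenches back in the plywood wrench rack in order of size: the shortest across the notches where the rails stand closest together, and so on up to the longest where they are widest apart. Each wrench must lie level, down on the floor of both of its notches, with its two heads outside the rails; it may point either way round. Leave the tape measure where it stands.

Things in the scene. Friction and masses are not known exactly. Their poses are not given: they have to be found in the camera images.
- wrench_1: the shortest of 4 plain steel combination wrenches (closed ring at one end, open jaw at the other): 130 mm long, jaw head 21 mm wide; shank 10 mm wide, 8 mm thick, 96 mm clear between the heads. Heads are 13 mm thick; it starts flat on a fixed 3 mm rubber mat, its shank 2.5 mm clear of it. Origin: middle of the shank (6.5 mm above the mat), x along it to the jaw, z up
- wrench_2: the second shortest of 4 plain steel combination wrenches (closed ring at one end, open jaw at the other): 162 mm long, jaw head 28 mm wide; shank 12.5 mm wide, 8 mm thick, 117.5 mm clear between the heads. Heads are 13 mm thick; it starts flat on a fixed 3 mm rubber mat, its shank 2.5 mm clear of it. Origin: middle of the shank (6.5 mm above the mat), x along it to the jaw, z up
- wrench_3: the second longest of 4 plain steel combination wrenches (closed ring at one end, open jaw at the other): 194 mm long, jaw head 34 mm wide; shank 15 mm wide, 8 mm thick, 139 mm clear between the heads. Heads are 13 mm thick; it starts flat on a fixed 3 mm rubber mat, its shank 2.5 mm clear of it. Origin: middle of the shank (6.5 mm above the mat), x along it to the jaw, z up
- wrench_4: the longest of 4 plain steel combination wrenches (closed ring at one end, open jaw at the other): 226 mm long, jaw head 41 mm wide; shank 17 mm wide, 8 mm thick, 160.5 mm clear between the heads. Heads are 13 mm thick; it starts flat on a fixed 3 mm rubber mat, its shank 2.5 mm clear of it. Origin: middle of the shank (6.5 mm above the mat), x along it to the jaw, z up
- slot_1: notch pair for the shortest wrench in the fixed plywood rack, where its rails stand closest together (72 mm between their middles); notch floor 16 mm wide. Base board 12 mm; two 9 mm rails spread like a V, tops 48 mm, notch floors 36 mm above the bench. Origin: midway between the rails, mid notch, at floor height; x across the rails, as a wrench lies, y along the row to the narrow end
- slot_2: notch pair for the second shortest wrench in the fixed plywood rack, where its rails stand second closest (93.5 mm between their middles); notch floor 18.5 mm wide. Neighbouring notches are 56 mm apart along the row. Origin: midway between the rails, mid notch, at floor height; x across the rails, as a wrench lies, y along the row to the narrow end
- slot_3: notch pair for the second longest wrench in the fixed plywood rack, where its rails stand second widest (115 mm between their middles); notch floor 21 mm wide. Above its floor each notch widens by 7 mm a side, over 12 mm of height. Origin: midway between the rails, mid notch, at floor height; x across the rails, as a wrench lies, y along the row to the narrow end
- slot_4: notch pair for the longest wrench in the fixed plywood rack, where its rails stand widest apart (136.5 mm between their middles); notch floor 23 mm wide. A seated wrench has its origin 4 mm above this one and may slide 7.5 mm either way along x. Origin: midway between the rails, mid notch, at floor height; x across the rails, as a wrench lies, y along the row to the narrow end
- tape_measure: bystander: yellow tape measure, 36x79x62 mm, standing on the bench in front of the red tool box; origin under its middle. To be left alone. The fixed tool box behind it is 214 mm tall, its front 0.67 m ahead of the robot base: keep what is carried clear of it

How it is judged (in metres and radians):
At the end, for the whole second after the job is handed in: Every wrench lies at rest in the notches of its own size: centred within 8.5 mm along its length and 8 mm across, its middle 1.5 to 6 mm above the notch floor (4 mm when seated), in line with the notches within 0.12 rad and level within 0.05 rad, either way round (x of wrench_1 in the frame of slot_1 between -0.0085 and 0.0085 m and y of wrench_1 in the frame of slot_1 between -0.008 and 0.008 m and z of wrench_1 in the frame of slot_1 between 0.0015 and 0.006 m and angle between the x axis of wrench_1 and the x axis of slot_1, either way round below 0.12 rad and angle between the z axis of wrench_1 and the z axis of slot_1, either way round below 0.05 rad and linear speed of each of wrench_1, wrench_2, wrench_3, wrench_4 below 0.02 m/s and angular speed of each of wrench_1, wrench_2, wrench_3, wrench_4 below 0.2 rad/s and x of wrench_2 in the frame of slot_2 between -0.0085 and 0.0085 m and y of wrench_2 in the frame of slot_2 between -0.008 and 0.008 m and z of wrench_2 in the frame of slot_2 between 0.0015 and 0.006 m and angle between the x axis of wrench_2 and the x axis of slot_2, either way round below 0.12 rad and angle between the z axis of wrench_2 and the z axis of slot_2, either way round below 0.05 rad and x of wrench_3 in the frame of slot_3 between -0.0085 and 0.0085 m and y of wrench_3 in the frame of slot_3 between -0.008 and 0.008 m and z of wrench_3 in the frame of slot_3 between 0.0015 and 0.006 m and angle between the x axis of wrench_3 and the x axis of slot_3, either way round below 0.12 rad and angle between the z axis of wrench_3 and the z axis of slot_3, either way round below 0.05 rad and x of wrench_4 in the frame of slot_4 between -0.0085 and 0.0085 m and y of wrench_4 in the frame of slot_4 between -0.008 and 0.008 m and z of wrench_4 in the frame of slot_4 between 0.0015 and 0.006 m and angle between the x axis of wrench_4 and the x axis of slot_4, either way round below 0.12 rad and angle between the z axis of wrench_4 and the z axis of slot_4, either way round below 0.05 rad); the robot touches nothing.
It fails at once if the tape measure is pushed aside by more than 20 mm (distance of tape_measure from where it was at the start of the episode above 0.02 m).
It also fails if it takes over 118 s, if anything falls off the work surface, if the arm or the gripper's body presses on something with over 40 N, if the wrist force passes 120 N, or if a joint passes its speed limit or range.

## Working session

There is one attempt and no reset: what is moved stays moved. The work goes in short steps, Python scripts to look and compute and a shell command to move; the robot and the scene stay as the last step left them, time stands still between calls to the robot, and variables do not carry over. Pictures are saved under pics/ and viewed, at most 14 in all, crops included, and the job is handed in when it is done.

```bash
ls; mkdir -p pics; python3 - <<'E'
from rig import ctrl
import cv2
s=ctrl.read_state();print(s)
for n in("scene","side","wrist"):
    c=ctrl.camera(n);print(n,{k:v for k,v in c.items() if k!="pixels"})
    cv2.imwrite(f"pics/{n}0.png",c["pixels"][:,:,::-1])
E
```

```text
pics
{'t': 0.0, 'joints': array([-1.41061594e+00,  2.59233442e-01,  2.07780956e-02,  1.33366907e+00,
       -1.30488113e-05,  1.41822815e+00]), 'qd': array([-1.89464887e-03,  2.54786531e-04, -5.83599957e-04, -5.76533633e-05,
        1.30446479e-04,  7.69117987e-04]), 'tau': array([ 2.85326096e-03, -5.55650818e+01,  3.44520342e+01,  1.38205290e-02,
       -1.15672078e-04,  8.93154009e-06]), 'tool_pos': array([ 169.1882556 , -523.06071718,  230.65016731]), 'tcp_rot': array([-3.10194848e+00, -4.89057792e-01,  2.84250019e-05]), 'force': array([-0.45617683, -0.43684827,  0.0463326 ]), 'torque': array([-0.00956345,  0.01096727,  0.04271084]), 'grasp_force': 0.0, 'finger_gap': 0.997616048584999}
scene {'fovy': 44.069577651563506, 'cx': 319.5384599520502, 'cy': 234.2840353878539, 'k1': 0.001855333572345442, 'rvec': array([ 0.76942222, -2.58299643,  1.09882641]), 'tvec': array([ 464.45844586,  252.56758601, 1132.95324984])}
side {'fovy': 57.71442651534615, 'cx': 324.686022379925, 'cy': 240.1147477401115, 'k1': -0.10366012248219221, 'rvec': array([ 0.77052237, -2.55611866,  1.18997029]), 'tvec': array([472.09693842, 244.89581032, 754.97203204])}
wrist {'fovy': 68.36626558638515, 'cx': 316.3295344156653, 'cy': 235.67116426591338, 'k1': -0.06849475923260177, 'T_tool_cam': array([[-2.97119972e-04, -9.47896364e-01, -3.18578712e-01,
         8.13091906e+01],
       [ 9.99999935e-01, -3.46861904e-04,  9.94077243e-05,
        -2.33886219e-01],
       [-2.04731039e-04, -3.18578661e-01,  9.47896405e-01,
        -1.41268360e+02],
       [ 0.00000000e+00,  0.00000000e+00,  0.00000000e+00,
         1.00000000e+00]])}
```

View pics/scene0.png

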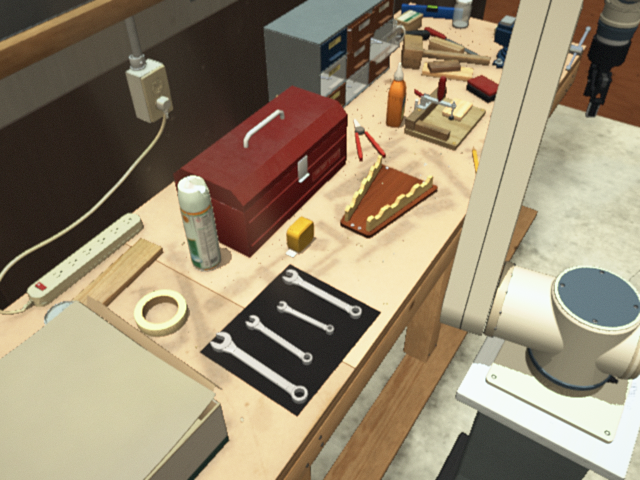

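View pics/side0.png

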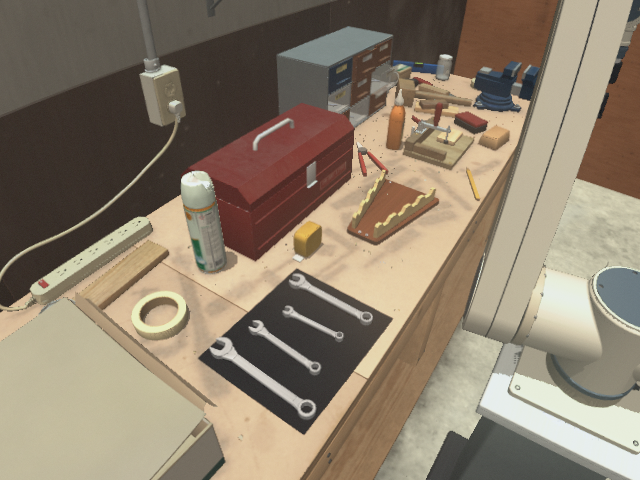

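View pics/wrist0.png

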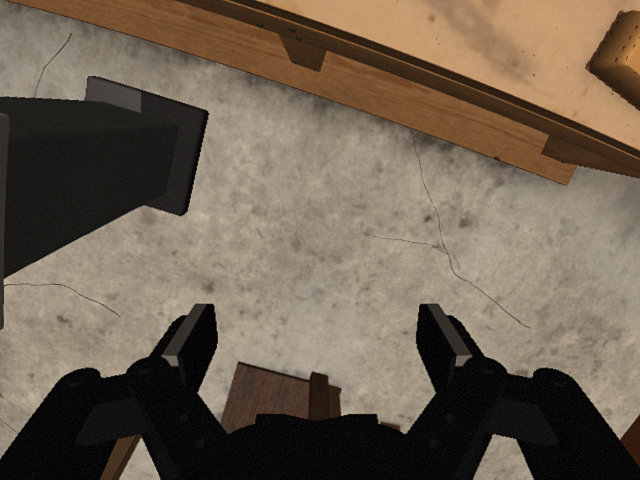

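The mat holds four wrenches, jaws toward the tool box: longest at about (260,368) in the scene view, then (280,340), (306,317) and (322,293). The rack is at (388,200) with its narrow end at lower left, and the tape is at (300,235).

```bash
cat > h.py <<'E'
import numpy as np, cv2
from scipy.spatial.transform import Rotation as R
from rig import ctrl
def get(name):
    s=ctrl.read_state(); c=ctrl.camera(name); c["s"]=s
    if name=="wrist":
        T=np.eye(4);T[:3,:3]=R.from_rotvec(s["tcp_rot"]).as_matrix();T[:3,3]=s["tool_pos"]
        T=T@np.array(c["T_tool_cam"]); c["A"],c["o"]=T[:3,:3],T[:3,3]
    else:
        M=R.from_rotvec(c["rvec"]).as_matrix(); c["A"]=M.T; c["o"]=-M.T@c["tvec"]
    f=240/np.tan(np.radians(c["fovy"]/2))
    c["K"]=np.array([[f,0,c["cx"]],[0,f,c["cy"]],[0,0,1.]]); c["D"]=np.array([c["k1"],0,0,0.])
    return c
def cast(c,px,z):
    p=cv2.undistortPoints(np.asarray(px,float).reshape(-1,1,2),c["K"],c["D"])[:,0]
    d=np.c_[p,np.ones(len(p))]@c["A"].T
    return c["o"]+d*((z-c["o"][2])/d[:,2])[:,None]
def proj(c,P):
    return cv2.projectPoints((np.asarray(P,float)-c["o"])@c["A"],np.zeros(3),np.zeros(3),c["K"],c["D"])[0][:,0]
def steel(c,box=None,z=14.5,amin=150):
    """bright blobs on the dark mat -> list of (centre, angle, length, width profile)"""
    hsv=cv2.cvtColor(c["pixels"],cv2.COLOR_RGB2HSV)
    m=((hsv[...,2]>95)&(hsv[...,1]<70)).astype(np.uint8)
    if box: b=np.zeros_like(m); b[box[1]:box[3],box[0]:box[2]]=1; m&=b
    n,l,st,_=cv2.connectedComponentsWithStats(m); out=[]
    for i in range(1,n):
        if st[i,4]<amin: continue
        yx=np.argwhere(l==i); P=cast(c,yx[:,::-1],z)[:,:2]
        mu=P.mean(0); w=np.linalg.eigh(np.cov(P.T))[1][:,1]
        for _ in range(2):
            if w[0]<0: w=-w
            n_=np.array([-w[1],w[0]]); u=(P-mu)@w; v=(P-mu)@n_
            a,b=np.percentile(u,[0.2,99.8]); L=b-a; k=(u>a+.3*L)&(u<b-.3*L)
            g=np.polyfit(u[k],v[k],1); w=w+g[0]*n_; w/=np.linalg.norm(w)
        n_=np.array([-w[1],w[0]]); u=(P-mu)@w; v=(P-mu)@n_; a,b=u.min(),u.max(); L=b-a
        k=(u>a+.3*L)&(u<b-.3*L); off=(np.percentile(v[k],2)+np.percentile(v[k],98))/2
        bins=np.arange(a,b,4); W=np.array([np.ptp(v[(u>=q)&(u<q+4)]) if ((u>=q)&(u<q+4)).any() else 0 for q in bins])
        c0=mu+w*(a+b)/2+n_*off
        # shank span: run of narrow bins about the middle
        ws=np.median(W[(bins>a+.3*L)&(bins<b-.3*L)]); h=len(bins)//2; i0=i1=h
        while i0>0 and W[i0-1]<ws*1.3: i0-=1
        while i1<len(bins)-1 and W[i1+1]<ws*1.3: i1+=1
        sh=mu+w*((bins[i0]+bins[i1]+4)/2)+n_*off
        out.append((c0,sh,np.arctan2(w[1],w[0]),L,ws,bins[i1]+4-bins[i0],st[i]))
    return out
E
python3 - <<'E'
from h import *
np.set_printoptions(precision=1,suppress=True)
for n,box in(("scene",(200,260,385,412)),("side",(200,260,395,428))):
    c=get(n); print(n,c["o"])
    for o in steel(c,box): print(o[0],o[1],"ang %.3f L %.1f w %.1f sh %.1f"%o[2:6],o[6])
    px={"scene":[(380,160),(345,218),(435,183),(370,228)],"side":[(384,178),(350,232),(437,195),(376,238)]}[n]
    print(cast(c,px,48)); print(cast(c,[(290,250)] if n=="scene" else [(302,256)],0))
E
```

```text
scene [ 29.8 789.  969.4]
[665.7 158.7] [666.2 160.1] ang 1.297 L 153.0 w 63.1 sh 156.0 [ 200  260   71   32 1094]
[577.3  65.8] [583.2  68. ] ang 0.357 L 95.4 w 15.7 sh 28.0 [271 260  48  14 318]
[379.   64.8] [329.4  99.9] ang -0.616 L 265.7 w 43.8 sh 144.0 [ 319  260   66  107 2793]
[482.5 108.2] [477.2 108.4] ang -0.036 L 198.6 w 17.4 sh 140.0 [282 269  80  49 738]
[607.5 184.9] [607.6 185.6] ang 1.439 L 82.5 w 25.9 sh 84.0 [232 278  35  29 402]
[474.2 179.9] [472.  179.7] ang 0.052 L 132.6 w 12.8 sh 96.0 [277 301  57  33 408]
[488.3 252.7] [483.2 253.1] ang -0.088 L 166.1 w 14.0 sh 116.0 [245 315  68  49 613]
[484.9 324.2] [472.7 325. ] ang -0.062 L 232.6 w 18.5 sh 152.0 [ 209  331   99   71 1214]
[276.7 244.4] [276.8 242.7] ang -1.530 L 132.7 w 28.3 sh 136.0 [348 358  37  54 781]
[518.2 426.6] [523.9 419.9] ang -0.854 L 58.4 w 24.3 sh 44.0 [200 384  20  28 289]
[[ 583.7 -326.7   48. ]
 [ 543.   -88.    48. ]
 [ 424.1 -317.7   48. ]
 [ 477.8  -90.    48. ]]
[[618.5  28.3   0. ]]
side [182.6 613.7 665.5]
[567.  116.7] [548.6 107. ] ang 0.482 L 421.6 w 91.3 sh 148.0 [ 200  260  195  118 6758]
[474.8 181. ] [472.  180.9] ang 0.026 L 133.6 w 12.1 sh 96.0 [282 305  62  37 461]
[488.1 253.6] [482.2 254.1] ang -0.083 L 167.8 w 12.9 sh 108.0 [248 320  73  55 712]
[510.2 323.8] [474.7 325.9] ang -0.059 L 283.1 w 17.6 sh 156.0 [ 200  322  116   97 1728]
[549.6 375.3] [567.1 368.2] ang -0.382 L 86.1 w 26.5 sh 52.0 [200 360  31  42 580]
[[ 573.4 -303.7   48. ]
 [ 533.6  -57.2   48. ]
 [ 426.  -310.9   48. ]
 [ 475.4  -71.8   48. ]]
[[607.   25.9   0. ]]
```

```bash
python3 -m jog '0.6 34 -15 0 0;0.6 34 -15 0 0;0.6 34 -15 0 0;0.6 34 -15 0 0;0.6 34 -15 0 0;0.6 34 -15 0 0;0.6 34 -15 0 0;0.6 34 -15 0 0;0.6 34 -15 0 0;0.6 34 -15 0 0;0.6 34 -15 0 0;0.6 34 -15 0 0'
python3 -m jog '0.6 34 -15 0 0;0.6 0 0 0 0.104;0.6 0 0 0 0.104;0.6 0 0 0 0.104;0.6 0 0 0 0;0.6 0 0 0 0;0.6 0 0 0 0'
python3 - <<'E'
from h import *
c=get("wrist");print(c["s"]["tool_pos"],c["s"]["tcp_rot"])
np.save("rack0.npy",c,allow_pickle=True)
cv2.imwrite("pics/rack0.png",c["pixels"][:,:,::-1])
E
```

```text
t: 1.25
tool_pos: [503.2, -224.9, 231.3]
tcp_rot: [3.103, 0.489, 0.0]
force: [-0.2, -0.6, 0.1]
finger_gap: 0.602
grasp_force: 0.0
t: 1.83
tool_pos: [529.7, -201.9, 231.3]
tcp_rot: [-3.142, -0.006, 0.0]
force: [-0.2, -0.5, -0.2]
finger_gap: 0.605
grasp_force: 0.0
[ 529.69342499 -201.8736827   231.25999557] [-3.14155901e+00 -6.12861024e-03  5.13284030e-05]
```

View pics/rack0.png

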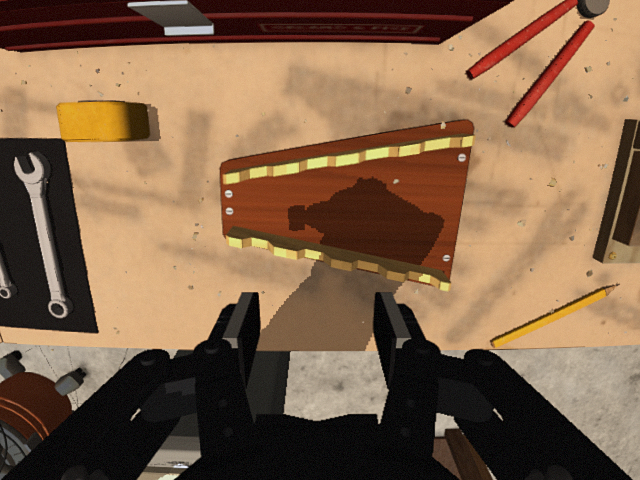

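The rack is in full view: its far rail runs (225,178)–(472,142) and its near rail (230,240)–(448,285), with the narrow end at left. I'll enlarge it.

```bash
python3 - <<'E'
from h import *
c=np.load("rack0.npy",allow_pickle=True).item()
cv2.imwrite("pics/rack1.png",cv2.resize(c["pixels"][115:305,215:480,::-1],None,fx=3,fy=3,interpolation=cv2.INTER_CUBIC))
E
```

```text
(no output)
```

View pics/rack1.png

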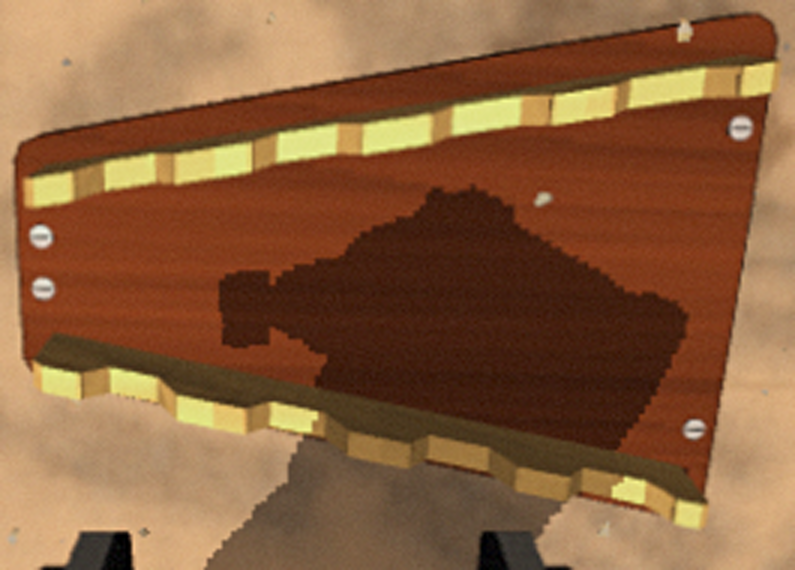

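Far-rail notch floors are centred at crop (131,171), (308,142), (487,115), (667,87). Near-rail floors are at (135,384), (295,417), (459,455), (614,488).

```bash
cat > rackfit.py <<'E'
from h import *
np.set_printoptions(precision=1,suppress=True)
M=np.array([(s*h,-56.*i) for s in(1,-1) for i,h in enumerate((36,46.75,57.5,68.25))])
def fit(P):
    a,b=M.mean(0),P.mean(0); U,S,V=np.linalg.svd((M-a).T@(P-b)); Q=V.T@np.diag([1,np.linalg.det(V.T@U.T)])@U.T
    t=b-Q@a; print("resid\n",(P-(M@Q.T+t)).reshape(2,4,2)); th=np.arctan2(Q[1,0],Q[0,0])
    print("th %.3f"%th); return [t+Q@(0,-56.*i) for i in range(4)],th
E
python3 - <<'E'
from rackfit import *
c=np.load("rack0.npy",allow_pickle=True).item()
px=np.array([(131,171),(308,142),(487,115),(667,87),(135,384),(295,417),(459,455),(614,488)])/3.+(215-.33,115-.33)
P=cast(c,px,36)[:,:2]; print(np.array(fit(P)[0]))
# wrenches
for n,b in(("scene",0),("side",0)): pass
E
```

```text
resid
 [[[-0.2 -0.4]
  [ 0.1 -0.2]
  [-0.1  0.3]
  [ 0.2  0.7]]

 [[ 0.1 -0.8]
  [ 0.9  0.8]
  [-0.4 -0.3]
  [-0.4 -0. ]]]
th -0.033
[[ 526.1 -145. ]
 [ 524.3 -201. ]
 [ 522.4 -257. ]
 [ 520.6 -312.9]]
```

```bash
python3 -m jog '0.6 0 -35 0 0;0.6 0 -35 0 0;0.6 0 -35 0 0;0.6 0 -35 0 0;0.6 0 -35 0 0;0.6 0 -35 0 0;0.6 0 -35 0 0;0.6 0 -35 0 0;0.6 0 -35 0 0;0.6 0 -35 0 0;0.6 0 -35 0 0;0.6 0 -35 0 0'
python3 -m jog '0.6 -25 0 0 0;0.6 0 0 0 0;0.6 0 0 0 0'
python3 - <<'E'
from h import *
np.set_printoptions(precision=1,suppress=True)
c=get("wrist");print(c["s"]["tool_pos"],c["s"]["tcp_rot"])
cv2.imwrite("pics/mat0.png",c["pixels"][:,:,::-1])
for o in steel(c,None,14.5):
    if 100<o[3]<260: print(o[0],o[1],"ang %.3f L %.1f w %.1f sh %.1f"%o[2:6],o[6])
E
```

```text
t: 2.88
tool_pos: [528.4, 153.0, 234.0]
tcp_rot: [-3.085, -0.161, 0.005]
force: [0.2, 0.3, 0.2]
finger_gap: 0.601
grasp_force: 0.0
t: 3.13
tool_pos: [503.1, 149.6, 234.4]
tcp_rot: [-3.086, -0.158, 0.004]
force: [0.7, -0.2, -1.4]
finger_gap: 0.6
grasp_force: 0.0
[503.1 149.6 234.4] [-3.1 -0.2  0. ]
[667.6 114.2] [659.1  98.9] ang 1.063 L 178.8 w 24.3 sh 48.0 [ 284    0  195   79 3266]
[484.3 321.5] [474.9 322.1] ang -0.062 L 230.9 w 16.7 sh 156.0 [ 150   87   40  207 3570]
[488.6 250.8] [482.3 251.3] ang -0.087 L 164.7 w 12.3 sh 112.0 [ 215  124   38  148 1929]
[482.7 107.3] [474.  107.7] ang -0.037 L 197.3 w 14.1 sh 132.0 [ 340  128   58  177 2735]
[475.3 178.3] [470.8 178.1] ang 0.040 L 133.0 w 9.7 sh 92.0 [ 288  159   23  120 1225]
[308.7 389.4] [308.3 362.3] ang -1.584 L 245.8 w 62.8 sh 196.0 [  29  293  188   75 7395]
[274.3 179. ] [269.3 179.3] ang -0.066 L 186.0 w 84.8 sh 176.0 [ 245  307  108  117 7144]
[119.6 311. ] [120.4 311. ] ang 0.009 L 134.5 w 38.3 sh 136.0 [ 173  413   29   63 1301]
[157.5 -78.6] [158.4 -77.5] ang 0.907 L 145.2 w 49.9 sh 148.0 [ 432  416   65   64 1729]
```

View pics/mat0.png

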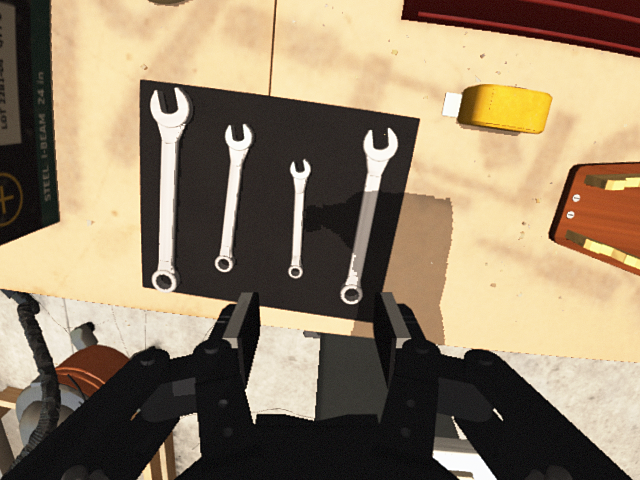

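Wrenches seen along the mat, jaws away from the robot: longest at (168,190), then (232,197), (298,217) and (367,215). The last fast move tilted the tool slightly, so I'll check that.

```bash
python3 -m jog '0.6 0 0 0 0;0.6 0 0 0 0'; python3 - <<'E'
from h import *
np.set_printoptions(precision=4,suppress=True)
s=ctrl.read_state();print(s["tool_pos"],s["joints"],s["qd"]);print(R.from_rotvec(s["tcp_rot"]).as_matrix())
E
```

```text
t: 3.35
tool_pos: [504.2, 149.3, 233.9]
tcp_rot: [-3.086, -0.155, 0.004]
force: [-1.1, 0.5, 0.2]
finger_gap: 0.603
grasp_force: 0.0
[504.221  149.2534 233.9333] [ 0.0989  0.2123 -0.0351  1.3237  0.0513  3.1401] [-0.0009  0.0043 -0.0018  0.0012 -0.0014  0.0028]
[[ 0.995   0.1001 -0.0054]
 [ 0.1003 -0.9937  0.051 ]
 [-0.0002 -0.0513 -0.9987]]
```

```bash
python3 -m jog '0.6 0 0 0 -0.12;0.6 0 0 0 -0.12;0.6 0 0 0 -0.12;0.6 0 0 0 -0.12;0.6 0 0 0 -0.12;0.6 0 0 0 -0.12;0.6 0 0 0 -0.12;0.6 0 0 0 -0.12;0.6 0 0 0 -0.12;0.6 0 0 0 -0.12;0.6 0 0 0 -0.12;0.6 0 0 0 -0.12';python3 -m jog '0.6 0 0 0 -0.12;0.6 0 0 0 -0.12;0.6 0 0 0 -0.12;0.6 0 0 0 -0.12;0.6 0 0 0 -0.12;0.6 0 0 0 -0.12;0.6 0 0 0 -0.12;0.6 0 0 0 -0.12;0.6 0 0 0 -0.12;0.6 0 0 0 -0.12;0.6 0 0 0 -0.12;0.6 0 0 0 -0.12'; python3 -m jog '0.6 0 0 0 -0.12;0.6 0 0 0 -0.03;0.6 0 0 0 0';python3 - <<'E'
from h import *
np.set_printoptions(precision=4,suppress=True)
s=ctrl.read_state();print(s["tool_pos"],s["joints"]);print(R.from_rotvec(s["tcp_rot"]).as_matrix())
E
```

```text
t: 4.35
tool_pos: [504.1, 149.3, 233.7]
tcp_rot: [-2.219, -2.165, -0.049]
force: [0.5, 0.6, -0.1]
finger_gap: 0.602
grasp_force: 0.0
t: 5.35
tool_pos: [504.1, 149.3, 233.8]
tcp_rot: [-0.243, -3.121, -0.079]
force: [-0.4, 0.3, 0.1]
finger_gap: 0.601
grasp_force: 0.0
t: 5.6
tool_pos: [504.1, 149.3, 233.7]
tcp_rot: [-0.015, -3.134, -0.08]
force: [0.6, 0.4, -0.2]
finger_gap: 0.599
grasp_force: 0.0
[504.0676 149.3189 233.7387] [ 0.0991  0.2125 -0.0353  1.3238  0.0514  0.1088]
[[-0.9999  0.01   -0.0059]
 [ 0.0096  0.9987  0.051 ]
 [ 0.0064  0.051  -0.9987]]
```

```bash
cat > plan.py <<'E'
import sys
from h import *
def plan(x,y,z,a):
    s=ctrl.read_state(); M=R.from_rotvec(s["tcp_rot"]).as_matrix()
    d=M.T@(np.array([x,y,z])-s["tool_pos"]); yaw=np.arctan2(M[1,0],M[0,0])
    print("pos",s["tool_pos"].round(1),"rows d %.1f %.1f %.1f"%tuple(d),"turn %.3f"%((yaw-a+np.pi/2)%np.pi-np.pi/2),"gap %.3f f %s gf %.0f t %.1f"%(s["finger_gap"],s["force"].round(0),s["grasp_force"],s["t"]), "tiltz",M[:2,2].round(3))
if __name__=="__main__": plan(*map(float,sys.argv[1:5]))
E
python3 plan.py 474.7 107.5 4.5 -0.037
```

```text
pos [504.1 149.3 233.7] rows d 27.5 -53.7 227.0 turn 0.027 gap 0.599 f [ 1.  0. -0.] gf 0 t 5.6 tiltz [-0.006  0.051]
```

```bash
python3 -m jog '0.6 7 -13.5 20 0;0.6 7 -13.5 30 0;0.6 7 -13.5 30 0;0.6 6.5 -13.2 30 0;0.6 0 0 30 0.027;0.6 0 0 30 0;0.6 0 0 20 0;0.6 0 0 0 0;0.6 0 0 0 0'; python3 plan.py 474.7 107.5 4.5 -0.037
```

```text
t: 6.35
tool_pos: [474.2, 105.8, 41.3]
tcp_rot: [-0.061, -3.131, -0.08]
force: [-0.0, 0.8, -0.4]
finger_gap: 0.598
grasp_force: 0.0
pos [474.2 105.8  41.3] rows d -0.8 -0.1 36.8 turn -0.002 gap 0.598 f [-0.  1. -0.] gf 0 t 6.3 tiltz [-0.008  0.051]
```

```bash
python3 -m jog '0.6 -0.8 0 12 0;0.6 0 0 12 0;0.6 0 0 8 0;0.6 0 0 4.5 0;0.6 0 0 0 0'; python3 -m jog '0.1 0 0 0 0;0.1 0 0 0 0;0.1 0 0 0 0;0.1 0 0 0 0;0.1 0 0 0 0;0.1 0 0 0 0;0.1 0 0 0 0;0.1 0 0 0 0'; python3 plan.py 474.7 107.5 4.5 -0.037;python3 - <<'E'
from h import *
cv2.imwrite("pics/grip0.png",get("wrist")["pixels"][:,:,::-1])
E
```

```text
t: 6.77
tool_pos: [475.2, 107.8, 5.3]
tcp_rot: [-0.06, -3.133, -0.08]
force: [-1.1, 0.5, -0.2]
finger_gap: 0.601
grasp_force: 0.0
t: 7.43
tool_pos: [475.5, 107.8, 6.0]
tcp_rot: [-0.059, -3.135, -0.08]
force: [-1.7, 0.3, 5.5]
finger_gap: 0.152
grasp_force: 58.8
pos [475.5 107.8   6. ] rows d 0.7 -0.4 1.5 turn -0.001 gap 0.152 f [-2.  0.  5.] gf 59 t 7.4 tiltz [-0.004  0.051]
```

View pics/grip0.png

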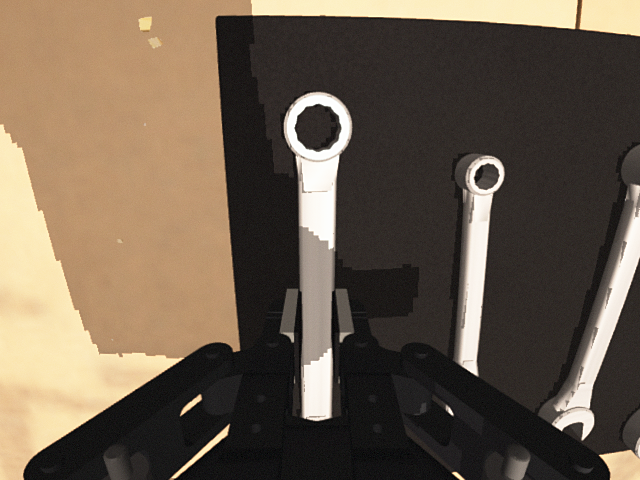

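Wrench 3 is gripped mid-shank, with the ring at (318,127) toward the robot. I'll lift it and carry it over slot 3.

```bash
python3 -m jog '0.1 0 0 -20 0;0.1 0 0 -35 0;0.1 0 0 -35 0;0.1 0 -10 -20 0;0.1 0 -20 0 0;0.1 -8 -30 0 0;0.1 -8 -30 0 0;0.1 -8 -30 0 0;0.1 -8 -30 0 0;0.1 -8 -30 0 0;0.1 -8 -30 0 0;0.1 0 -30 0 0'; python3 -m jog '0.1 0 -30 0 0;0.1 0 -30 0 0;0.1 0 -25 0 0;0.1 0 -15 0 0;0.1 0 0 0 0;0.1 0 0 0 0;0.1 0 0 0 0';python3 plan.py 523.2 -257 60 -0.033;
```

```text
t: 8.48
tool_pos: [515.4, -140.9, 102.5]
tcp_rot: [-0.059, -3.134, -0.08]
force: [0.7, 0.3, -1.2]
finger_gap: 0.146
grasp_force: 59.4
t: 9.07
tool_pos: [510.5, -237.9, 97.4]
tcp_rot: [-0.059, -3.133, -0.081]
force: [0.7, 0.1, -2.3]
finger_gap: 0.151
grasp_force: 59.4
pos [ 510.5 -237.9   97.4] rows d -13.7 -20.5 36.3 turn -0.004 gap 0.151 f [ 1.  0. -2.] gf 59 t 9.1 tiltz [-0.006  0.052]
```

```bash
python3 -m jog '0.1 -7 -10 0 0;0.1 -6.7 -10.5 0 0;0.1 0 0 16 0;0.1 0 0 20 0;0.1 0 0 0 0;0.1 0 0 0 0';python3 plan.py 523.2 -257 37.5 -0.033; python3 - <<'E'
from h import *
cv2.imwrite("pics/place0.png",get("wrist")["pixels"][:,:,::-1])
E
```

```text
t: 9.57
tool_pos: [523.0, -256.4, 60.0]
tcp_rot: [-0.057, -3.131, -0.082]
force: [0.8, -0.4, -1.3]
finger_gap: 0.15
grasp_force: 59.4
pos [ 523.  -256.4   60. ] rows d -0.4 -1.8 22.4 turn -0.003 gap 0.150 f [ 1. -0. -1.] gf 59 t 9.6 tiltz [-0.008  0.053]
```

View pics/place0.png

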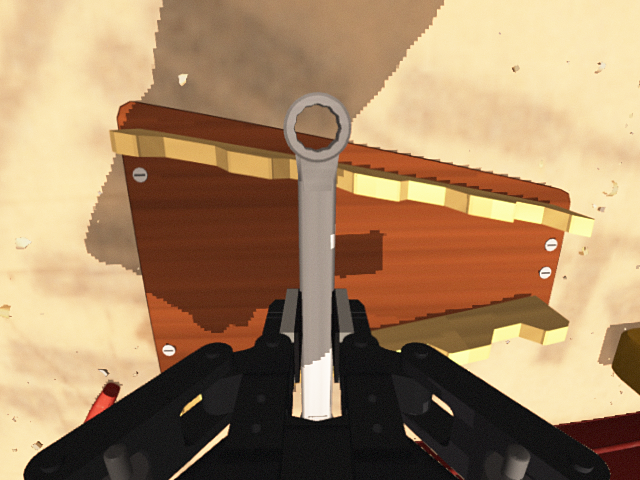

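The wrench sits over the third notch, with the ring at (318,127) outside the near rail.

```bash
python3 -m jog '0.1 -0.4 -1 10 0;0.1 0 -0.8 6 0;0.1 0 0 4 0;0.1 0 0 1.5 0;0.1 0 0 0 0;0.1 0 0 0 0';python3 plan.py 523.2 -257 37 -0.033
```

```text
t: 10.12
tool_pos: [523.6, -258.9, 38.7]
tcp_rot: [-0.06, -3.133, -0.08]
force: [-0.4, -0.5, -0.7]
finger_gap: 0.151
grasp_force: 59.5
pos [ 523.6 -258.9   38.7] rows d 0.5 1.8 1.8 turn -0.005 gap 0.151 f [-0. -1. -1.] gf 59 t 10.1 tiltz [-0.006  0.051]
```

```bash
python3 -m jog '0.1 0.4 1.5 1 0;0.1 0 0 1 0;0.1 0 0 0 0;0.1 0 0 0 0'; python3 plan.py 523.2 -257 37 -0.033; python3 -m jog '0.4 0 0 0 0;0.4 0 0 0 0;0.4 0 0 0 0;0.4 0 0 0 0;0.4 0 0 -10 0;0.4 0 0 -30 0;0.4 0 0 -40 0;0.4 0 0 -40 0;0.4 0 0 -40 0;0.4 0 0 0 0;0.4 0 0 0 0'; python3 - <<'E'
from h import *
c=get("wrist");np.save("p3.npy",c,allow_pickle=True)
cv2.imwrite("pics/p3.png",c["pixels"][:,:,::-1])
for z in(45,):
  for o in steel(c,None,z):
    if 100<o[3]<260: print(o[0],o[1],"ang %.3f L %.1f w %.1f sh %.1f"%o[2:6],o[6])
E
```

```text
t: 10.45
tool_pos: [523.3, -257.1, 36.9]
tcp_rot: [-0.059, -3.133, -0.08]
force: [0.1, -0.7, -1.9]
finger_gap: 0.153
grasp_force: 59.5
pos [ 523.3 -257.1   36.9] rows d 0.1 0.1 -0.1 turn -0.005 gap 0.153 f [ 0. -1. -2.] gf 59 t 10.4 tiltz [-0.006  0.051]
t: 11.37
tool_pos: [525.0, -266.1, 200.0]
tcp_rot: [-0.059, -3.138, -0.075]
force: [-0.9, -0.4, 0.0]
finger_gap: 0.403
grasp_force: 0.0
[ 530.03213419 -257.88983183] [ 521.60821401 -257.53295942] ang -0.042 L 196.9 w 13.3 sh 132.0 [ 300  104   36  218 3612]
```

View pics/p3.png

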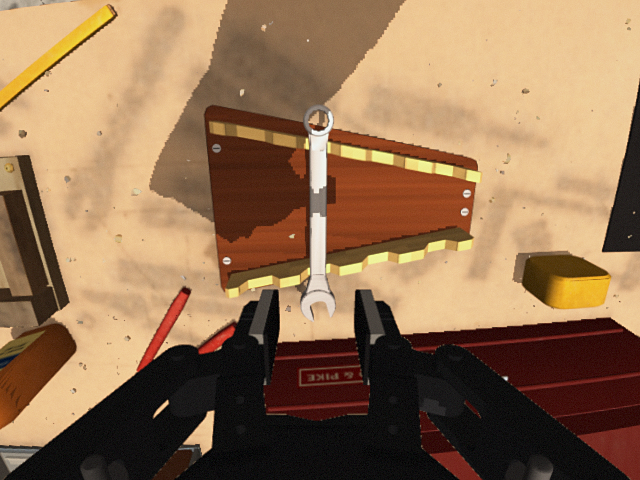

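Wrench 3 lies across the third notch pair with ring (318,120) and jaw (318,303) both outside the rails, and it measures within 1 mm of slot 3. Next is wrench 4.

```bash
python3 -m jog '0.6 0 36 2 0;0.6 0 36 2 0;0.6 0 36 2 0;0.6 0 36 2 0;0.6 0 36 2 0;0.6 0 36 2 0;0.6 0 36 2 0;0.6 0 36 2 0;0.6 0 36 2 0;0.6 0 36 2 0;0.6 0 36 2 0;0.6 0 36 2 0'; python3 -m jog '0.6 0 36 2 0.02;0.6 5 36 2 0;0.6 5 36 2 0;0.6 5 30 2 0;0.6 5 15 20 0;0.6 0 0 30 0;0.6 0 0 30 0;0.6 0 0 0 0;0.6 0 0 0 0'; python3 plan.py 475 321.7 40 -0.062
```

```text
t: 12.42
tool_pos: [539.3, 168.8, 193.3]
tcp_rot: [-0.059, -3.131, -0.079]
force: [0.7, -0.2, 0.2]
finger_gap: 0.602
grasp_force: 0.0
t: 13.17
tool_pos: [526.7, 324.7, 112.8]
tcp_rot: [-0.09, -3.127, -0.076]
force: [0.4, 0.9, 0.3]
finger_gap: 0.602
grasp_force: 0.0
pos [526.7 324.7 112.8] rows d 50.4 -9.5 73.1 turn 0.005 gap 0.602 f [0. 1. 0.] gf 0 t 13.2 tiltz [-0.011  0.049]
```

```bash
python3 -m jog '0.6 17 -3 0 0.005;0.6 17 -3 10 0;0.6 16.4 -3.5 20 0;0.6 0 0 25 0;0.6 0 0 18 0;0.6 0 0 0 0;0.6 0 0 0 0'; python3 plan.py 475 321.7 5 -0.062
```

```text
t: 13.75
tool_pos: [477.4, 322.5, 42.9]
tcp_rot: [-0.099, -3.132, -0.08]
force: [-0.6, 0.3, 0.9]
finger_gap: 0.602
grasp_force: 0.0
pos [477.4 322.5  42.9] rows d 2.0 -2.8 37.8 turn -0.001 gap 0.602 f [-1.  0.  1.] gf 0 t 13.8 tiltz [-0.005  0.051]
```

```bash
python3 -m jog '0.6 2 -2.5 12 0;0.6 0 0 12 0;0.6 0 0 9 0;0.6 0 0 4 0;0.6 0 0 0 0'; python3 plan.py 475 321.7 5 -0.062; python3 -m jog '0.1 0 0 0 0;0.1 0 0 0 0;0.1 0 0 0 0;0.1 0 0 0 0;0.1 0 0 0 0;0.1 0 0 0 0;0.1 0 0 0 0;0.1 0 0 0 0'; python3 plan.py 475 321.7 5 -0.062
```

```text
t: 14.17
tool_pos: [474.8, 322.1, 4.9]
tcp_rot: [-0.099, -3.132, -0.08]
force: [-0.4, -0.5, -0.1]
finger_gap: 0.599
grasp_force: 0.0
pos [474.8 322.1   4.9] rows d -0.2 -0.4 -0.2 turn -0.001 gap 0.599 f [-0. -1. -0.] gf 0 t 14.2 tiltz [-0.006  0.051]
t: 14.83
tool_pos: [475.0, 322.5, 5.7]
tcp_rot: [-0.098, -3.133, -0.081]
force: [-1.2, -0.5, 4.2]
finger_gap: 0.173
grasp_force: 58.9
pos [475.  322.5   5.7] rows d -0.0 -0.8 0.7 turn -0.000 gap 0.173 f [-1. -0.  4.] gf 59 t 14.8 tiltz [-0.004  0.052]
```

```bash
python3 -m jog '0.1 0 0 -20 0;0.1 0 0 -35 0;0.1 0 0 -35 0;0.1 0 -10 -20 0;0.1 0 -20 -2 -0.029;0.1 -5 -34 -2 0;0.1 -5 -34 -2 0;0.1 -5 -34 -2 0;0.1 -5 -34 -2 0;0.1 -5 -34 -2 0;0.1 -5 -34 -2 0;0.1 -5 -34 -2 0'; python3 -m jog '0.1 -5 -34 -2 0;0.1 -5 -34 -2 0;0.1 -5 -34 -2 0;0.1 -5 -34 -2 0;0.1 -5 -34 -2 0;0.1 -5 -34 -2 0;0.1 -5 -34 -2 0;0.1 0 -34 -2 0;0.1 0 -34 -2 0;0.1 0 -15 0 0;0.1 0 0 0 0;0.1 0 0 0 0';python3 plan.py 520.6 -313 60 -0.033
```

```text
t: 15.83
tool_pos: [499.9, 45.4, 116.9]
tcp_rot: [-0.053, -3.134, -0.08]
force: [0.3, -0.2, -1.7]
finger_gap: 0.172
grasp_force: 59.3
t: 16.83
tool_pos: [523.9, -275.8, 117.6]
tcp_rot: [-0.056, -3.133, -0.081]
force: [0.4, 0.3, -0.8]
finger_gap: 0.177
grasp_force: 59.3
pos [ 523.9 -275.8  117.6] rows d 1.6 -40.2 55.7 turn -0.002 gap 0.177 f [ 0.  0. -1.] gf 59 t 16.8 tiltz [-0.006  0.052]
```

```bash
python3 -m jog '0.1 1 -20 0 0;0.1 0.6 -20 0 0;0.1 0 0 20 0;0.1 0 0 20 0;0.1 0 0 15 0;0.1 0 0 0 0;0.1 0 0 0 0';python3 plan.py 520.6 -313 37.5 -0.033
```

```text
t: 17.42
tool_pos: [521.0, -310.9, 60.9]
tcp_rot: [-0.051, -3.132, -0.082]
force: [-0.8, 0.4, -2.2]
finger_gap: 0.177
grasp_force: 59.3
pos [ 521.  -310.9   60.9] rows d 0.1 -3.3 23.3 turn 0.001 gap 0.177 f [-1.  0. -2.] gf 59 t 17.4 tiltz [-0.007  0.052]
```

```bash
python3 -m jog '0.1 0 -2.5 8 0;0.1 0 0 7 0;0.1 0 0 5 0;0.1 0 0 2 0;0.1 0 0 0 0;0.1 0 0 0 0';python3 plan.py 520.6 -313 37 -0.033
```

```text
t: 17.92
tool_pos: [520.9, -313.9, 38.9]
tcp_rot: [-0.053, -3.133, -0.08]
force: [-0.1, 0.6, -1.6]
finger_gap: 0.177
grasp_force: 59.4
pos [ 520.9 -313.9   38.9] rows d 0.3 0.8 2.0 turn -0.001 gap 0.177 f [-0.  1. -2.] gf 59 t 17.9 tiltz [-0.006  0.051]
```

```bash
python3 -m jog '0.1 0 0.8 1 0;0.1 0 0 1 0;0.1 0 0 0 0;0.4 0 0 0 0;0.4 0 0 0 0;0.4 0 0 0 0;0.4 0 0 0 0;0.4 0 0 -10 0;0.4 0 0 -30 0;0.4 0 0 -40 0;0.4 0 0 -40 0;0.4 0 0 -40 0'; python3 -m jog '0.6 0 36 0 0;0.6 0 20 0 0;0.6 0 0 0 0;0.6 0 0 0 0'; python3 - <<'E'
from h import *
c=get("wrist")
for o in steel(c,None,45):
    if 100<o[3]<260: print(o[0],o[1],"ang %.3f L %.1f w %.1f sh %.1f"%o[2:6],o[6])
E
python3 plan.py 482.2 251 100 -0.087
```

```text
t: 18.92
tool_pos: [521.4, -320.9, 199.5]
tcp_rot: [-0.053, -3.134, -0.08]
force: [1.1, -0.1, 0.1]
finger_gap: 0.399
grasp_force: 0.0
t: 19.25
tool_pos: [523.8, -264.5, 200.8]
tcp_rot: [-0.051, -3.135, -0.078]
force: [-0.2, -0.0, 0.1]
finger_gap: 0.603
grasp_force: 0.0
[ 527.4829745  -312.80416382] [ 542.99402661 -313.16068687] ang -0.023 L 225.0 w 14.8 sh 200.0 [ 227   87   53  249 4128]
[ 530.55107965 -257.770284  ] [ 518.00867117 -257.311242  ] ang -0.037 L 197.1 w 13.3 sh 132.0 [ 298  107   35  217 3610]
pos [ 523.8 -265.3  200.3] rows d 57.8 508.9 126.3 turn 0.054 gap 0.598 f [ 0. -1.  0.] gf 0 t 19.3 tiltz [-0.005  0.05 ]
```

```bash
python3 -m jog '0.6 2 36 3 0;0.6 2 36 3 0;0.6 2 36 3 0;0.6 2 36 3 0;0.6 2 36 3 0;0.6 2 36 3 0;0.6 2 36 3 0;0.6 2 36 3 0;0.6 2 36 3 0;0.6 2 36 3 0;0.6 2 36 3 0;0.6 2 36 3 0'; python3 -m jog '0.6 8 36 2 0.054;0.6 9 36 20 0;0.6 8 7 30 0;0.6 0 0 30 0;0.6 0 0 0 0;0.6 0 0 0 0'; python3 plan.py 482.2 251 40 -0.087
```

```text
t: 20.3
tool_pos: [514.5, 169.5, 185.6]
tcp_rot: [-0.055, -3.133, -0.079]
force: [0.3, -0.1, 0.3]
finger_gap: 0.597
grasp_force: 0.0
t: 20.8
tool_pos: [493.6, 252.2, 107.5]
tcp_rot: [-0.138, -3.126, -0.077]
force: [0.6, -0.1, 0.3]
finger_gap: 0.6
grasp_force: 0.0
pos [493.6 252.2 107.5] rows d 10.3 -5.4 67.4 turn -0.001 gap 0.600 f [ 1. -0.  0.] gf 0 t 20.8 tiltz [-0.009  0.05 ]
```

```bash
python3 -m jog '0.6 10 -5 15 0;0.6 0 0 25 0;0.6 0 0 25 0;0.6 0 0 0 0;0.6 0 0 0 0'; python3 plan.py 482.2 251 5 -0.087
```

```text
t: 21.22
tool_pos: [484.0, 251.3, 44.4]
tcp_rot: [-0.14, -3.129, -0.079]
force: [0.1, 0.3, 0.5]
finger_gap: 0.6
grasp_force: 0.0
pos [484.  251.3  44.4] rows d 1.4 -2.4 39.3 turn -0.002 gap 0.600 f [0. 0. 1.] gf 0 t 21.2 tiltz [-0.006  0.051]
```

```bash
python3 -m jog '0.6 1.4 -2.2 13 0;0.6 0 0 13 0;0.6 0 0 9 0;0.6 0 0 4 0;0.6 0 0 0 0;0.05 0 0 0 0;0.05 0 0 0 0;0.05 0 0 0 0;0.05 0 0 0 0;0.05 0 0 0 0;0.05 0 0 0 0;0.05 0 0 0 0'; python3 -m jog '0.05 0 0 0 0;0.05 0 0 0 0'; python3 plan.py 482.2 251 5 -0.087
```

```text
t: 22.22
tool_pos: [481.7, 252.0, 5.1]
tcp_rot: [-0.137, -3.131, -0.08]
force: [-0.9, -0.8, 6.4]
finger_gap: 0.12
grasp_force: 59.2
t: 22.38
tool_pos: [481.7, 252.1, 5.1]
tcp_rot: [-0.137, -3.131, -0.08]
force: [-0.9, -0.5, 5.3]
finger_gap: 0.121
grasp_force: 59.2
pos [481.7 252.1   5.1] rows d -0.6 -1.0 0.1 turn -0.000 gap 0.121 f [-1. -0.  5.] gf 59 t 22.4 tiltz [-0.004  0.051]
```

```bash
python3 -m jog '0.05 0 0 -20 0;0.05 0 0 -35 0;0.05 0 0 -35 0;0.05 0 -10 -20 0;0.05 0 -20 -2 -0.054;0.05 -5 -34 -2 0;0.05 -5 -34 -2 0;0.05 -5 -34 -2 0;0.05 -5 -34 -2 0;0.05 -5 -34 -2 0;0.05 -5 -34 -2 0;0.05 -5 -34 -2 0'; python3 -m jog '0.05 -5 -34 -2 0;0.05 -5 -34 -2 0;0.05 -5 -34 -2 0;0.05 -5 -30 -2 0;0.05 0 -15 0 0;0.05 0 0 0 0;0.05 0 0 0 0';python3 plan.py 523.8 -201 60 -0.033
```

```text
t: 23.38
tool_pos: [506.1, -24.7, 116.6]
tcp_rot: [-0.053, -3.134, -0.08]
force: [1.0, 0.5, -0.7]
finger_gap: 0.123
grasp_force: 59.0
t: 23.97
tool_pos: [520.9, -171.0, 116.3]
tcp_rot: [-0.055, -3.133, -0.081]
force: [0.2, 0.9, -1.6]
finger_gap: 0.12
grasp_force: 59.0
pos [ 520.9 -171.   116.3] rows d -4.4 -32.7 54.7 turn -0.002 gap 0.120 f [ 0.  1. -2.] gf 59 t 24.0 tiltz [-0.006  0.052]
```

```bash
python3 -m jog '0.05 -4.4 -16 0 0;0.05 0 -16.5 0 0;0.05 0 0 20 0;0.05 0 0 20 0;0.05 0 0 15 0;0.05 0 0 0 0;0.05 0 0 0 0';python3 plan.py 523.8 -201 37.5 -0.033
```

```text
t: 24.55
tool_pos: [524.1, -199.6, 59.8]
tcp_rot: [-0.051, -3.132, -0.081]
force: [0.5, 0.1, -2.0]
finger_gap: 0.125
grasp_force: 59.0
pos [ 524.1 -199.6   59.8] rows d 0.0 -2.6 22.2 turn 0.001 gap 0.125 f [ 1.  0. -2.] gf 59 t 24.6 tiltz [-0.007  0.052]
```

```bash
python3 -m jog '0.05 0 -1.8 8 0;0.05 0 0 7 0;0.05 0 0 5 0;0.05 0 0 1.5 0;0.05 0 0 0 0;0.05 0 0 0 0';python3 plan.py 523.8 -201 36.5 -0.033
```

```text
t: 25.05
tool_pos: [524.1, -201.4, 38.5]
tcp_rot: [-0.053, -3.134, -0.08]
force: [-1.3, 0.2, -1.4]
finger_gap: 0.126
grasp_force: 59.0
pos [ 524.1 -201.4   38.5] rows d 0.3 0.3 2.0 turn -0.001 gap 0.126 f [-1.  0. -1.] gf 59 t 25.1 tiltz [-0.006  0.051]
```

```bash
python3 -m jog '0.05 0 0.3 1 0;0.05 0 0 1 0;0.05 0 0 0 0;0.4 0 0 0 0;0.4 0 0 0 0;0.4 0 0 0 0;0.4 0 0 0 0;0.4 0 0 -10 0;0.4 0 0 -30 0;0.4 0 0 -40 0;0.4 0 0 -40 0;0.4 0 0 -40 0'; python3 -m jog '0.6 0 0 0 0;0.6 0 0 0 0'; python3 - <<'E'
from h import *
c=get("wrist")
for o in steel(c,None,45):
    if 100<o[3]<260: print(o[0],o[1],"ang %.3f L %.1f w %.1f sh %.1f"%o[2:6],o[6])
E
python3 plan.py 470.7 178.3 100 0.04
```

```text
t: 26.05
tool_pos: [524.5, -208.9, 198.9]
tcp_rot: [-0.053, -3.134, -0.08]
force: [0.7, -1.0, -0.9]
finger_gap: 0.403
grasp_force: 0.0
t: 26.22
tool_pos: [525.9, -209.8, 199.5]
tcp_rot: [-0.053, -3.138, -0.076]
force: [-0.6, 0.1, -1.4]
finger_gap: 0.593
grasp_force: 0.0
[ 529.52283854 -312.05746048] [ 517.03152104 -311.80596837] ang -0.020 L 229.0 w 15.7 sh 156.0 [ 157   87   63  254 4735]
[ 527.91619145 -256.94476998] [ 517.95057532 -256.61543561] ang -0.033 L 191.9 w 13.0 sh 132.0 [ 233  106   44  214 3227]
[ 530.26877118 -201.57778396] [ 519.87169295 -201.19762248] ang -0.037 L 164.8 w 11.3 sh 112.0 [ 304  124   29  183 2564]
pos [ 525.2 -209.3  197.4] rows d 67.0 380.2 116.9 turn -0.074 gap 0.598 f [-0.  0. -1.] gf 0 t 26.3 tiltz [-0.004  0.05 ]
```

```bash
python3 -m jog '0.6 5 36 3 0;0.6 5 36 3 0;0.6 5 36 3 0;0.6 5 36 3 0;0.6 5 36 3 0;0.6 5 36 3 0;0.6 5 36 3 0;0.6 5 36 3 0;0.6 5 36 3 0;0.6 5 36 3 0;0.6 12 20 20 0;0.6 5 0 30 -0.074'; python3 -m jog '0.6 0 0 30 0;0.6 0 0 0 0;0.6 0 0 0 0'; python3 plan.py 470.7 178.3 40 0.04
```

```text
t: 27.27
tool_pos: [469.8, 180.0, 136.5]
tcp_rot: [0.067, -3.137, -0.082]
force: [0.4, -0.3, -0.3]
finger_gap: 0.602
grasp_force: 0.0
t: 27.52
tool_pos: [468.8, 177.9, 104.9]
tcp_rot: [0.062, -3.131, -0.079]
force: [0.7, -0.3, 1.5]
finger_gap: 0.601
grasp_force: 0.0
pos [468.8 177.9 104.9] rows d -2.4 -3.0 64.8 turn 0.000 gap 0.601 f [ 1. -0.  2.] gf 0 t 27.5 tiltz [-0.01  0.05]
```

```bash
python3 -m jog '0.6 -2.4 -3 15 0;0.6 0 0 25 0;0.6 0 0 20 0;0.6 0 0 0 0;0.6 0 0 0 0'; python3 plan.py 470.7 178.3 5 0.04
```

```text
t: 27.93
tool_pos: [472.9, 177.8, 46.9]
tcp_rot: [0.061, -3.135, -0.08]
force: [-0.5, -0.3, 0.1]
finger_gap: 0.599
grasp_force: 0.0
pos [472.9 177.8  46.9] rows d 2.0 -1.6 41.9 turn -0.001 gap 0.599 f [-0. -0.  0.] gf 0 t 27.9 tiltz [-0.006  0.051]
```

```bash
python3 -m jog '0.6 2 -1.5 13 0;0.6 0 0 14 0;0.6 0 0 10 0;0.6 0 0 4.5 0;0.6 0 0 0 0;0.02 0 0 0 0;0.02 0 0 0 0;0.02 0 0 0 0;0.02 0 0 0 0;0.02 0 0 0 0;0.02 0 0 0 0;0.02 0 0 0 0'; python3 -m jog '0.02 0 0 0 0;0.02 0 0 0 0'; python3 plan.py 470.7 178.3 5 0.04
```

```text
t: 28.93
tool_pos: [470.9, 178.8, 5.5]
tcp_rot: [0.063, -3.137, -0.081]
force: [-0.6, -1.4, 7.5]
finger_gap: 0.091
grasp_force: 59.6
t: 29.1
tool_pos: [470.9, 178.8, 5.6]
tcp_rot: [0.063, -3.137, -0.081]
force: [-1.1, -1.1, 8.0]
finger_gap: 0.091
grasp_force: 59.6
pos [470.9 178.8   5.6] rows d 0.2 -0.5 0.5 turn 0.000 gap 0.091 f [-1. -1.  8.] gf 60 t 29.1 tiltz [-0.004  0.051]
```

```bash
python3 -m jog '0.02 0 0 -20 0;0.02 0 0 -35 0;0.02 0 0 -35 0;0.02 0 -10 -20 0;0.02 0 -20 -2 0.073;0.02 -7 -34 -2 0;0.02 -7 -34 -2 0;0.02 -7 -34 -2 0;0.02 -7 -34 -2 0;0.02 -7 -34 -2 0;0.02 -7 -34 -2 0;0.02 -7 -34 -2 0'; python3 -m jog '0.02 -7 -34 -2 0;0.02 0 -15 0 0;0.02 0 0 0 0;0.02 0 0 0 0';python3 plan.py 526.3 -145 60 -0.033
```

```text
t: 30.1
tool_pos: [513.3, -98.6, 116.8]
tcp_rot: [-0.052, -3.134, -0.08]
force: [1.6, 0.8, -0.3]
finger_gap: 0.094
grasp_force: 58.9
t: 30.43
tool_pos: [518.5, -146.6, 115.7]
tcp_rot: [-0.055, -3.133, -0.081]
force: [-0.0, -0.1, -1.5]
finger_gap: 0.092
grasp_force: 59.0
pos [ 518.5 -146.6  115.7] rows d -8.2 -1.0 55.7 turn -0.002 gap 0.092 f [-0. -0. -1.] gf 59 t 30.4 tiltz [-0.006  0.052]
```

```bash
python3 -m jog '0.02 -8 -1 10 0;0.02 0 0 20 0;0.02 0 0 15 0;0.02 0 0 10 0;0.02 0 0 0 0;0.02 0 0 0 0';python3 plan.py 526.3 -145 37.5 -0.033
```

```text
t: 30.93
tool_pos: [526.4, -143.5, 60.5]
tcp_rot: [-0.05, -3.133, -0.081]
force: [-0.2, -0.8, -0.4]
finger_gap: 0.09
grasp_force: 59.0
pos [ 526.4 -143.5   60.5] rows d -0.1 -2.6 22.9 turn 0.002 gap 0.090 f [-0. -1. -0.] gf 59 t 30.9 tiltz [-0.007  0.052]
```

```bash
python3 -m jog '0.02 0 -1.8 8 0;0.02 0 0 7 0;0.02 0 0 5 0;0.02 0 0 2 0;0.02 0 0 0 0;0.02 0 0 0 0';python3 plan.py 526.3 -145 36.5 -0.033
```

```text
t: 31.43
tool_pos: [526.2, -145.2, 38.7]
tcp_rot: [-0.052, -3.133, -0.08]
force: [0.0, -0.3, -0.8]
finger_gap: 0.091
grasp_force: 59.0
pos [ 526.2 -145.2   38.7] rows d -0.1 0.1 2.2 turn 0.000 gap 0.091 f [ 0. -0. -1.] gf 59 t 31.4 tiltz [-0.006  0.051]
```

```bash
python3 -m jog '0.02 0 0 1 0;0.02 0 0 1 0;0.02 0 0 0 0;0.35 0 0 0 0;0.35 0 0 0 0;0.35 0 0 0 0;0.35 0 0 0 0;0.35 0 0 -10 0;0.35 0 0 -30 0;0.35 0 0 -40 0;0.35 0 0 -40 0;0.35 0 0 -40 0'; python3 -m jog '0.6 -15 -30 -20 0;0.6 -15 -30 -20 0;0.6 0 -20 -20 0;0.6 0 0 0 0;0.6 0 0 0 0;0.6 0 0 0 0'; python3 - <<'E'
from h import *
c=get("wrist");cv2.imwrite("pics/end.png",c["pixels"][:,:,::-1]); print(c["s"]["tool_pos"])
for o in steel(c,None,45):
    if 100<o[3]<260: print(o[0],o[1],"ang %.3f L %.1f w %.1f sh %.1f"%o[2:6],o[6])
E
```

```text
t: 32.43
tool_pos: [526.6, -153.1, 199.2]
tcp_rot: [-0.051, -3.134, -0.08]
force: [1.6, -0.4, -0.6]
finger_gap: 0.35
grasp_force: 0.0
t: 32.93
tool_pos: [554.4, -236.6, 251.9]
tcp_rot: [-0.052, -3.133, -0.081]
force: [-0.4, -0.4, -0.1]
finger_gap: 0.6
grasp_force: 0.0
[ 554.35045618 -236.60110249  251.87630024]
[ 530.1578073  -312.92103118] [ 517.56305482 -312.54927166] ang -0.030 L 229.2 w 14.8 sh 156.0 [ 204   59   50  232 3904]
[ 530.53020791 -257.52590878] [ 522.25610685 -257.21143555] ang -0.038 L 196.6 w 13.2 sh 132.0 [ 269   76   33  199 2920]
[ 530.4772709  -202.01629705] [ 522.74928723 -201.8102466 ] ang -0.027 L 163.5 w 11.2 sh 108.0 [ 326   93   26  165 2098]
[ 530.19427767 -146.83269005] [ 524.38754401 -146.66204708] ang -0.029 L 131.6 w 9.2 sh 88.0 [ 382  109   26  132 1324]
[ 822.07600728 -604.02059084] [ 822.64646863 -605.69159014] ang -1.242 L 152.5 w 57.9 sh 156.0 [   0  405   80   49 2306]
```

View pics/end.png

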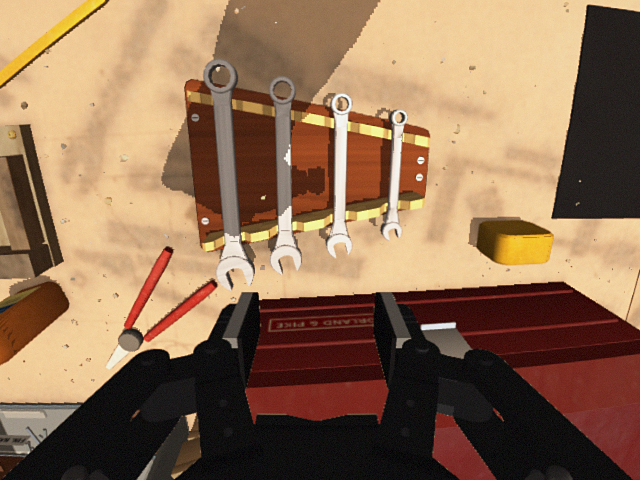

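All four wrenches lie across their own notches, rings at y≈75–117 px and jaws at y≈230–270 px, both outside the rails. Each is within about 2 mm of its slot, and the tape at (515,242) is untouched.

```bash
python3 -c "
from rig import ctrl
print(ctrl.hand_in())"
```

```text
the job is handed in; nothing more can be done
None
```

I put all four wrenches in the rack in order of size, each within about 2 mm of its slot in the last wrist-camera picture, and handed the job in at about 33 s; the tape measure was not touched, and the hand-in gave no verdict.

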